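# Stand the sample vials in their spill dishes

### The job

Stand each of the four cream-capped sample vials upright in the steel spill dish of its own size: the smallest vial in the smallest dish, the next in the next, up to the largest vial in the largest dish. Keep the vials upright, set them down rather than dropping them, and leave the beaker and the timer where they are.

Things in the scene. Friction and masses are not known exactly. Their poses are not given: they have to be found in the camera images.
- vial_d25_mid (a point): the smallest of four upright white plastic sample vials with a cream screw cap: loose, 25 mm in diameter over body and cap, 56 mm tall. This point is its centre on its axis, half-way up (28 mm above its underside); z is up along its axis.
- vial_d35_mid (a point): the second smallest of four upright white plastic sample vials with a cream screw cap: loose, 35 mm in diameter over body and cap, 64 mm tall. This point is its centre on its axis, half-way up (32 mm above its underside); z is up along its axis.
- vial_d45_mid (a point): the second largest of four upright white plastic sample vials with a cream screw cap: loose, 45 mm in diameter over body and cap, 74 mm tall. This point is its centre on its axis, half-way up (37 mm above its underside); z is up along its axis.
- vial_d56_mid (a point): the largest of four upright white plastic sample vials with a cream screw cap: loose, 56 mm in diameter over body and cap, 84 mm tall. This point is its centre on its axis, half-way up (42 mm above its underside); z is up along its axis.
- dish_d45: the smallest of four low round steel spill dishes fixed to the bench: inner diameter 45 mm, outer 51 mm, rim 12 mm high, wall 3 mm, flat inner floor 4 mm above the bench. Origin: centre of its underside, on the bench; z up.
- dish_d57: the second smallest of four low round steel spill dishes fixed to the bench: inner diameter 57 mm, outer 63 mm, rim 12 mm high, wall 3 mm, flat inner floor 4 mm above the bench. Origin: centre of its underside, on the bench; z up.
- dish_d69: the second largest of four low round steel spill dishes fixed to the bench: inner diameter 69 mm, outer 75 mm, rim 12 mm high, wall 3 mm, flat inner floor 4 mm above the bench. Origin: centre of its underside, on the bench; z up.
- dish_d82: the largest of four low round steel spill dishes fixed to the bench: inner diameter 82 mm, outer 88 mm, rim 12 mm high, wall 3 mm, flat inner floor 4 mm above the bench. Origin: centre of its underside, on the bench; z up.
- beaker_mid (a point): bystander: an open, pale grey-white plastic beaker without a cap, 69 mm wide at the rim, 83 mm tall, loose, standing among the vials and dishes. Point: its centre, half-way up. Nothing among the vials and dishes is taller than 84 mm; bystanders that are taller stand well behind them. The centres of vials and dishes lie at least 120 mm from one another, and at least 95 mm from the beaker and the timer.
- timer_mid (a point): bystander: a small white bench timer lying flat, 72 x 66 x 21 mm, loose. Point: its centre, half-way up.
Mind the look-alikes: they are no part of the job. Leave any orange look-alike of the dish_d82 alone.

How it is judged:
At the end, for the whole second after the job is handed in: Every vial stands upright (within 0.1 rad) on the inner floor (within 4 mm in height) of the dish of its own rank in size, its axis within 15 mm of the dish's centre, released and at rest (under 0.02 m/s) (horizontal distance between vial_d25_mid and dish_d45 below 0.015 m and z of vial_d25_mid in the frame of dish_d45 between 0.028 and 0.036 m and angle between each of vial_d25_mid, vial_d35_mid, vial_d45_mid, vial_d56_mid's own z axis and vertical below 0.1 rad and linear speed of each of vial_d25, vial_d35, vial_d45, vial_d56 below 0.02 m/s and horizontal distance between vial_d35_mid and dish_d57 below 0.015 m and z of vial_d35_mid in the frame of dish_d57 between 0.032 and 0.04 m and horizontal distance between vial_d45_mid and dish_d69 below 0.015 m and z of vial_d45_mid in the frame of dish_d69 between 0.037 and 0.045 m and horizontal distance between vial_d56_mid and dish_d82 below 0.015 m and z of vial_d56_mid in the frame of dish_d82 between 0.042 and 0.05 m); the robot touches nothing.
It fails at once if a vial is tipped over (by more than 0.6 rad) (angle between any of vial_d25_mid, vial_d35_mid, vial_d45_mid, vial_d56_mid's own z axis and vertical above 0.6 rad).
It fails at once if a vial is dropped into its dish from more than 20 mm instead of being set down ((horizontal distance between vial_d25_mid and dish_d45 below 0.03 m and z of vial_d25_mid in the frame of dish_d45 above 0.052 m and contact force between vial_d25 and anything else below 0.001 N) or (horizontal distance between vial_d35_mid and dish_d57 below 0.03 m and z of vial_d35_mid in the frame of dish_d57 above 0.056 m and contact force between vial_d35 and anything else below 0.001 N) or (horizontal distance between vial_d45_mid and dish_d69 below 0.03 m and z of vial_d45_mid in the frame of dish_d69 above 0.061 m and contact force between vial_d45 and anything else below 0.001 N) or (horizontal distance between vial_d56_mid and dish_d82 below 0.03 m and z of vial_d56_mid in the frame of dish_d82 above 0.066 m and contact force between vial_d56 and anything else below 0.001 N)).
It fails at once if the beaker is shifted by more than 30 mm (distance of beaker_mid from where it was at the start of the episode above 0.03 m).
It fails at once if the timer is shifted by more than 30 mm (distance of timer_mid from where it was at the start of the episode above 0.03 m).
It also fails if it takes over 112 s, if anything falls off the work surface, if the arm or the gripper's body presses on something with over 40 N, if the wrist force passes 120 N, or if a joint passes its speed limit or range.

### The arm

A 6-joint arm with a two-finger parallel gripper is mounted at the origin on a cart in front of the work surface, level with it; the furniture and walls round the work are solid. World frame = base frame: x ahead of the robot, y to its left, z up, the work surface at z = 0. Lengths are in m, angles in rad, forces in N, time in s.
With the tool pointing down it reaches from about 0.3 to 0.775 m from the base axis. Payload 14.6 kg.
Tool frame: the origin (TCP) lies midway between the tips of the shut fingers; the grasp point (between the pads) lies 19 mm behind it; z points along the fingers, y is the direction in which the jaws open and shut (so a half turn about z gives the same grasp; the last joint's range is limited). The gripper opens to 85 mm and grips with 20 to 120 N. Pads are 22 mm wide; open, the fingers measure 114 mm over their backs; the gripper's body (76 mm by 85 mm) begins 54 mm behind the grasp point. The pads swing forward as they close: fully open they stand 13 mm farther back than shut.
Start: joints at [1.076, 0.3, 1.521, -0, 1.321, -0.067], TCP at [0.228, 0.5, 0.231] pointing down, gripper open.
Joint ranges: [-3.03, 3.03], [-0.79, 2.21], [0.23, 2.52], [-1.04, 4.18], [0, 3.07], [-2.55, 2.55]. Speed limits (rad/s): [2.22, 2.22, 2.57, 3.14, 3.14, 3.14].

### API

Orientations are given as a 3x3 rotation matrix whose columns are the frame's x, y, z axes.
In Python, from rig import env gives the robot as it stands.
- The arm moves only by the tool carry_out, never from a script. Its argument "steps" is a list of rows, each a list of 7 numbers: the turn, a rotation vector about the tool's x, y, z in rad, then the shift along the tool's x, y, z in mm, then the closure in counts, from 0 (fully open) to 255 (shut). In form: [[rx, ry, rz, x, y, z, gripper], ...]. A call has exactly 10 rows; each row is the pose to reach, as a shift and turn from the pose commanded when the call began, along the tool's axes at that moment; what a row does not reach only later rows make up. A row lasts 1/8 s, in which the tool goes at most 62.5 mm and 10.7 degrees, less where a joint would pass 70% of its speed; a pose out of reach is approached as far as the arm can. A call with a gripper value outside its range is refused whole. The fingers move at their own pace and stop on an object; "grip_force" is the grip in N (left out, the last holds). Time passes only in rows, so rows that repeat a pose let the fingers close, or fill a call up. It gives the time, the measured TCP pose, the force and the opening at its end, in the units of the state.
- env.get_state(): the state, without advancing time (a new reading comes with each control period).
- env.read_camera(name): name is "side" or "top" or "wrist"; returns a dict with "frame" (420x560x3 uint8, blue, green, red), "z_map" (420x560 float32, m along the optical axis (not along the pixel's ray), 0 where there is no reading), "camera_matrix" (3x3 intrinsics, pixels), "D" ([k1, k2, p1, p2, k3] as OpenCV has them; the pictures are not rectified), "R" (3x3) and "t" (3): a world point X has camera coordinates R X + t. Camera axes: x right, y down, z forward; pixel columns grow to the right and rows downward; lengths in m; the calibration is good to about 2 mm. A picture is of the moment at which its call begins.
- env.finish_job(): hands the job in, once; it reports no verdict.
The state is a dict: "t": time; "joint_positions": joint angles; "joint_velocities": joint speeds; "joint_efforts": joint torques, N m; "tcp_pos": TCP position; "eef_rot": TCP orientation; "ft_force": force on the tool from outside, world axes, zero at the start; "torque": the same for the moment, N m; "gripper_width": finger opening in m.
Only numpy, scipy, OpenCV 4.12 (cv2) and the standard library are available. Lean on these libraries where they do the work, as an engineer would, in place of code of your own. Each camera call takes 0.05 s, during which the arm holds its last target. There are 200 camera calls.

## Working session

There is one attempt and no reset: what is moved stays moved. The work goes in short steps, Python scripts to look and compute and a tool call to move; the robot and the scene stay as the last step left them, time stands still between calls to the robot, and variables do not carry over. Pictures are saved under pics/ and viewed, about 12 in all and at most 16, crops included, and the job is handed in when it is done.

Besides the shell and the picture viewer there is one more tool, called after "Call:" as name([rows], argument=value, ...), one row to a line, values as JSON. carry_out: Moves the arm, as the interface text tells. Its arguments: {"type":"object","properties":{"steps":{"type":"array"},"grip_force":{"type":"number"}},"required":["steps"]}

```bash
mkdir -p pics; ls; python3 - <<'E'
from rig import env
import cv2,numpy as np
s=env.get_state();print(s['t'],s['tcp_pos'],np.round(s['eef_rot'],3),s['gripper_width'])
for n in('top','side'):
    c=env.read_camera(n);cv2.imwrite(f'pics/{n}0.png',c['frame']);np.savez(f'{n}0.npz',**c)
    print(n,c['camera_matrix'].tolist(),c['D'],np.round(c['R'],3).tolist(),c['t'],-c['R'].T@c['t'])
E
```

```text
pics
0.0 [0.22808854 0.50021192 0.23070289] [[-0.91   0.415 -0.001]
 [ 0.415  0.91  -0.001]
 [ 0.    -0.001 -1.   ]] 0.08541235563403932
top [[379.67444342416525, 0.0, 278.29798780283255], [0.0, 379.67444342416525, 211.8087861504212], [0.0, 0.0, 1.0]] [-0.04456078  0.          0.          0.          0.        ] [[-0.02, -1.0, -0.003], [-0.998, 0.02, -0.062], [0.062, 0.001, -0.998]] [0.00742965 0.55241898 1.13720882] [ 0.48135746 -0.00517175  1.16907403]
side [[546.4445330961955, 0.0, 270.6300235621736], [0.0, 546.4445330961955, 211.032300730922], [0.0, 0.0, 1.0]] [-0.12389342  0.          0.          0.          0.        ] [[1.0, -0.001, 0.015], [0.01, -0.63, -0.776], [0.01, 0.776, -0.63]] [-0.57444175  0.06256677  1.27531464] [ 0.56058871 -0.95163078  0.86050248]
```

View pics/top0.png

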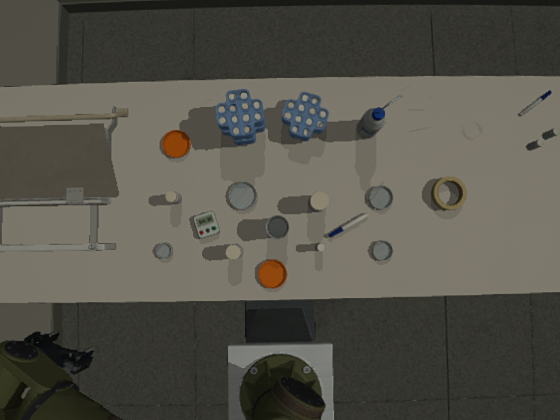

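View pics/side0.png

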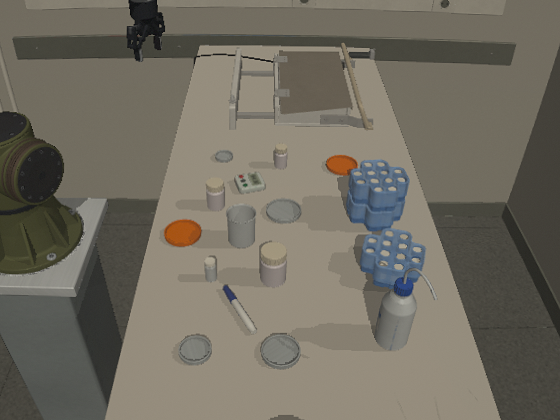

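Top view candidates:
- **Cream caps:** (172,197), (234,252), (319,201), (321,247).
- **Steel dishes:** (163,250), (242,196), (380,197), (382,250).
- **Look-alikes to leave:** orange dishes at (176,144) and (272,274), the beaker at (277,227), the timer at (206,225), the tape ring at (449,193) and the blue racks.

I'll measure all of these from height, checking against one crop.

```bash
cat > h.py <<'E'
import cv2,numpy as np
def rays(c,uv):
    n=cv2.undistortPoints(np.float64(uv).reshape(-1,1,2),c['camera_matrix'],c['D']).reshape(-1,2)
    return np.c_[n,np.ones(len(n))]
def world(c):
    h,w=c['z_map'].shape
    v,u=np.mgrid[:h,:w]
    P=rays(c,np.c_[u.ravel(),v.ravel()])*c['z_map'].reshape(-1,1)
    return ((P-c['t'])@c['R']).reshape(h,w,3)
def plane(c,uv,z):
    d=rays(c,uv)@c['R'];o=-c['R'].T@c['t']
    return o+d*((z-o[2])/d[:,2])[:,None]
E
python3 - <<'E'
import cv2,numpy as np
from h import *
c=dict(np.load('top0.npz'));W=world(c);z=W[...,2].copy();z[c['z_map']==0]=0
f=c['frame']
print('bench z',np.median(z[150:290,150:400]))
for lo,hi in((.045,.1),(.006,.03)):
    m=((z>lo)&(z<hi)).astype(np.uint8);m[:120]=0;m[292:]=0;m[:,:140]=0;m[:,420:]=0
    n,l,s,ce=cv2.connectedComponentsWithStats(m)
    for i in range(1,n):
        if s[i,4]>15:
            q=W[l==i];(uc,r)=cv2.minEnclosingCircle(np.argwhere(l==i)[:,::-1].astype(np.float32))[:2]
            zt=np.percentile(q[:,2],80)
            print(lo,np.round(ce[i]),s[i,4],'z80 %.3f'%zt,'circ',np.round(uc,1),'r_mm %.1f'%(r*(1.169-zt)/379.7*1000),'bgr',f[l==i].mean(0).astype(int),'xyz',np.round(plane(c,[uc],zt)[0],4))
cv2.imwrite('pics/crop.png',cv2.resize(f[130:290,145:405],None,fx=3,fy=3,interpolation=cv2.INTER_CUBIC))
E
```

```text
bench z 0.0015373529798577605
0.045 [250. 135.] 173 z80 0.091 circ [248. 129.] r_mm 50.8 bgr [81 64 48] xyz [0.7894 0.0793 0.0911]
0.045 [306. 127.] 547 z80 0.062 circ [305.  120.5] r_mm 64.2 bgr [100  88  75] xyz [ 0.82   -0.0883  0.0621]
0.045 [366. 129.] 135 z80 0.088 circ [368.7 125.7] r_mm 30.7 bgr [46 47 45] xyz [ 0.7934 -0.2711  0.0885]
0.045 [225. 131.] 43 z80 0.088 circ [224.5 130.5] r_mm 14.7 bgr [73 59 45] xyz [0.7874 0.1477 0.0883]
0.045 [171. 196.] 115 z80 0.067 circ [170.9 195.9] r_mm 18.0 bgr [103 121 128] xyz [0.6023 0.3101 0.0667]
0.045 [319. 201.] 312 z80 0.087 circ [318.5 200.5] r_mm 28.9 bgr [104 122 129] xyz [ 0.5783 -0.1193  0.0866]
0.045 [277. 226.] 145 z80 0.084 circ [277.1 226.3] r_mm 34.3 bgr [76 81 80] xyz [0.5069 0.0008 0.0835]
0.045 [321. 247.] 55 z80 0.059 circ [320.8 246.5] r_mm 12.0 bgr [117 131 134] xyz [ 0.446  -0.1254  0.059 ]
0.045 [233. 251.] 199 z80 0.077 circ [233.5 251.5] r_mm 22.7 bgr [108 126 132] xyz [0.4373 0.1271 0.0769]
0.006 [361. 133.] 52 z80 0.025 circ [364.5 129.5] r_mm 29.9 bgr [51 55 54] xyz [ 0.7999 -0.2731  0.0255]
0.006 [176. 144
[... 439 characters left out ...]
rc [206.3 223.8] r_mm 44.1 bgr [ 92 104 100] xyz [0.52   0.2152 0.0217]
0.006 [348. 224.] 216 z80 0.017 circ [348.5 225. ] r_mm 66.9 bgr [95 92 89] xyz [ 0.5081 -0.2158  0.0172]
0.006 [277. 226.] 175 z80 0.010 circ [277.2 226.6] r_mm 29.5 bgr [61 64 63] xyz [0.5078 0.0007 0.0097]
0.006 [164. 250.] 121 z80 0.013 circ [163.6 250.4] r_mm 29.1 bgr [91 96 93] xyz [0.4417 0.3484 0.0135]
0.006 [382. 250.] 125 z80 0.013 circ [382.6 250.3] r_mm 33.4 bgr [84 89 87] xyz [ 0.429  -0.3185  0.0126]
0.006 [271. 274.] 264 z80 0.013 circ [271.9 273.4] r_mm 45.3 bgr [ 20  66 130] xyz [0.3664 0.0197 0.0126]
0.006 [279. 278.] 21 z80 0.008 circ [278.  277.5] r_mm 14.1 bgr [ 13  69 141] xyz [0.3533 0.0014 0.0081]
```

View pics/crop.png

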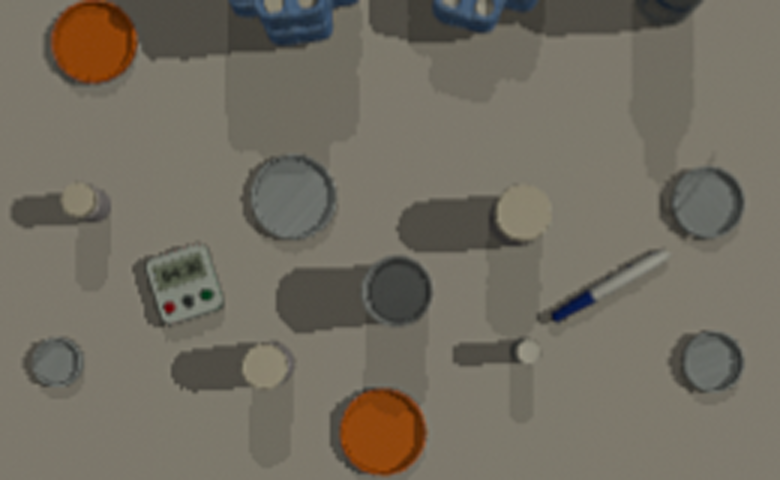

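```bash
python3 - <<'E'
import numpy as np
from h import *
from scipy.optimize import least_squares
D={'d45':(.441,.349,24),'d57':(.429,-.3155,30),'d69':(.591,-.314,36),'d82':(.605,.107,42.5)}
V={'v25':(.446,-.1254,12.5,.056),'v35':(.602,.310,17.5,.064),'v45':(.437,.127,22.5,.074),'v56':(.578,-.119,28,.084)}
for n in('top','side'):
    c=dict(np.load(f'{n}0.npz'));W=world(c)[c['z_map']>0]
    for k,(x,y,r) in D.items():
        q=W[(np.hypot(W[:,0]-x,W[:,1]-y)<.055)&(abs(W[:,2]-.0125)<.004)][:,:2]
        s=least_squares(lambda p:np.hypot(*(q-p).T)-r/1000,(x,y),loss='soft_l1',f_scale=.002)
        print(n,k,len(q),np.round(s.x,4),'rms',np.round(np.sqrt(np.mean(s.fun**2)),4))
    for k,(x,y,r,h) in V.items():
        m=(np.hypot(W[:,0]-x,W[:,1]-y)<.045)
        q=W[m&(abs(W[:,2]-h-.001)<.005)];e=(q[:,:2].min(0)+q[:,:2].max(0))/2
        print(n,k,len(q),'caps',np.round(e,4),np.round(np.ptp(q[:,:2],axis=0),3))
E
```

```text
top d45 72 [0.4425 0.3488] rms 0.0059
top d57 73 [ 0.4301 -0.3177] rms 0.0036
top d69 94 [ 0.5933 -0.3192] rms 0.0073
top d82 130 [0.6072 0.1046] rms 0.0116
top v25 53 caps [ 0.446  -0.1249] [0.021 0.021]
top v35 103 caps [0.6023 0.3121] [0.03  0.034]
top v45 178 caps [0.4372 0.1289] [0.043 0.041]
top v56 276 caps [ 0.5797 -0.1209] [0.052 0.052]
side d45 55 [0.4411 0.3445] rms 0.0028
side d57 201 [ 0.4297 -0.3213] rms 0.0023
side d69 233 [ 0.5923 -0.3222] rms 0.0031
side d82 135 [0.6054 0.1017] rms 0.0019
side v25 82 caps [ 0.4438 -0.1279] [0.022 0.024]
side v35 70 caps [0.6008 0.3063] [0.03  0.032]
side v45 148 caps [0.4364 0.1275] [0.042 0.043]
side v56 373 caps [ 0.5781 -0.1236] [0.054 0.057]
```

Call:
carry_out([
  [0, 0, 0, 0, 0, 0, 0],
  [0, 0, 0, 0, 0, 0, 0],
  [0, 0, 0, 0, 0, 0, 0],
  [0, 0, 0, 0, 0, 0, 0],
  [0, 0, 0, 0, 0, 0, 0],
  [0, 0, 0, 0, 0, 0, 0],
  [0, 0, 0, 0, 0, 0, 0],
  [0, 0, 0, 0, 0, 0, 0],
  [0, 0, 0, 0, 0, 0, 0],
  [0, 0, 0, 0, 0, 20, 0],
], grip_force=30)

```text
t: 1.35
tcp_pos: [0.2285, 0.5009, 0.2123]
eef_rot: [[-0.91, 0.415, 0.001], [0.415, 0.91, 0.002], [-0.0, 0.003, -1.0]]
ft_force: [-0.4, 0.3, -0.0]
gripper_width: 0.0851
```

Call:
carry_out([
  [0, 0, 0, -30, 0, 10, 0],
  [0, 0, 0, -80, -4, 25, 0],
  [0, 0, 0, -135, -7, 40, 0],
  [0, 0, 0, -190, -9, 50, 0],
  [0, 0, 0, -245, -12, 60, 0],
  [0, 0, 0, -300, -15, 70, 0],
  [0, 0, 0, -350, -17, 76, 0],
  [0, 0, 0, -390, -19, 80, 0],
  [0, 0, 0, -419, -20, 82, 0],
  [0, 0, 0, -419, -20, 82, 0],
])

```text
t: 2.6
tcp_pos: [0.6022, 0.3071, 0.1285]
eef_rot: [[-0.909, 0.417, -0.001], [0.417, 0.909, -0.0], [0.0, -0.001, -1.0]]
ft_force: [0.5, 0.3, -0.7]
gripper_width: 0.0852
```

```bash
python3 - <<'E'
from rig import env
import cv2,numpy as np
c=env.read_camera('wrist');cv2.imwrite('pics/w1.png',c['frame']);np.savez('w1.npz',**c)
print(env.get_state()['tcp_pos'],-c['R'].T@c['t'],np.round(c['R'],2))
E
```

```text
[0.6012163  0.30800312 0.12873586] [0.52686374 0.34215191 0.2705239 ] [[ 0.42  0.91 -0.  ]
 [ 0.86 -0.39  0.32]
 [ 0.29 -0.14 -0.95]]
```

View pics/w1.png

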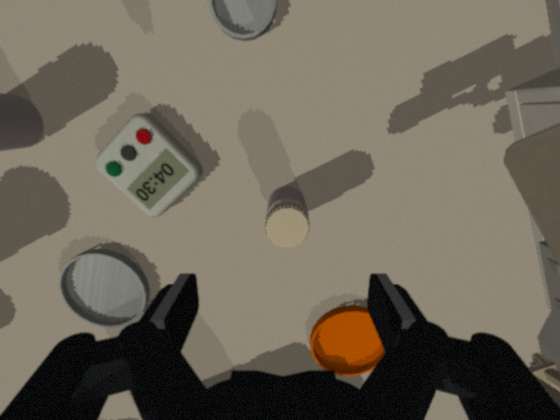

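The 35 mm cap is at (287,227), roughly centred between the fingers (u about 283). The timer is at left (150,160), d82 at (105,285) and the top of d45 at (245,10). I'll measure the cap on its own plane.

```bash
cat >> h.py <<'E'
def cap(c,xy,h,r):
    """cap-top centre: cream pixels at cap height near xy"""
    W=world(c);m=(np.hypot(W[...,0]-xy[0],W[...,1]-xy[1])<r+.03)&(abs(W[...,2]-h)<.006)&(c['z_map']>0)
    n,l,s,ce=cv2.connectedComponentsWithStats(m.astype(np.uint8))
    i=1+np.argmax(s[1:,4]);(u,rr)=cv2.minEnclosingCircle(np.argwhere(l==i)[:,::-1].astype(np.float32))
    return plane(c,[u],h)[0],s[i,4],u
def rim(c,xy,r):
    from scipy.optimize import least_squares
    W=world(c)[c['z_map']>0]
    q=W[(np.hypot(W[:,0]-xy[0],W[:,1]-xy[1])<r+.012)&(abs(W[:,2]-.0115)<.004)][:,:2]
    s=least_squares(lambda p:np.hypot(*(q-p).T)-r,xy,loss='soft_l1',f_scale=.002)
    return s.x,len(q),np.sqrt(np.mean(s.fun**2))
E
python3 - <<'E'
from h import *
c=dict(np.load('w1.npz'))
print(cap(c,(.6015,.309),.064,.0175));print(rim(c,(.606,.103),.0425),rim(c,(.442,.347),.024))
E
```

```text
(array([0.6002795 , 0.31162888, 0.064     ]), np.int32(1493), (286.742431640625, 225.5787811279297))
(array([0.60682247, 0.10571493]), 1136, np.float64(0.0010336328058211117)) (array([0.44235776, 0.34741818]), 502, np.float64(0.0009740438447674407))
```

Call:
carry_out([
  [0, 0, 0, 2, 2, 15, 0],
  [0, 0, 0, 2, 2, 45, 0],
  [0, 0, 0, 2, 2, 75, 0],
  [0, 0, 0, 2, 2, 97, 0],
  [0, 0, 0, 2, 2, 107, 0],
  [0, 0, 0, 2, 2, 109, 0],
  [0, 0, 0, 2, 2, 109, 0],
  [0, 0, 0, 2, 2, 109, 255],
  [0, 0, 0, 2, 2, 109, 255],
  [0, 0, 0, 2, 2, 109, 255],
], grip_force=35)

```text
t: 3.9
tcp_pos: [0.6003, 0.3111, 0.0208]
eef_rot: [[-0.91, 0.415, 0.001], [0.415, 0.91, 0.0], [-0.0, 0.0, -1.0]]
ft_force: [-3.0, -2.9, 9.7]
gripper_width: 0.0335
```

Call:
carry_out([
  [0, 0, 0, 0, 0, 0, 255],
  [0, 0, 0, 0, 0, 0, 255],
  [0, 0, 0, 0, 0, 0, 255],
  [0, 0, 0, 0, 0, 0, 255],
  [0, 0, 0, 0, 0, -5, 255],
  [0, 0, 0, 0, 0, -20, 255],
  [0, 0, 0, 0, 0, -50, 255],
  [0, 0, 0, 0, 0, -85, 255],
  [0, 0, 0, 0, 0, -110, 255],
  [0, 0, 0, 0, 0, -120, 255],
])

```text
t: 5.15
tcp_pos: [0.6005, 0.3113, 0.1426]
eef_rot: [[-0.91, 0.415, 0.002], [0.415, 0.91, 0.001], [-0.002, 0.002, -1.0]]
ft_force: [-1.2, 0.5, -1.1]
gripper_width: 0.0336
```

Call:
carry_out([
  [0, 0, 0, -3, -15, 0, 255],
  [0, 0, 0, -8, -50, 0, 255],
  [0, 0, 0, -17, -105, 0, 255],
  [0, 0, 0, -26, -160, 0, 255],
  [0, 0, 0, -36, -215, 0, 255],
  [0, 0, 0, -45, -270, 0, 255],
  [0, 0, 0, -54, -325, 0, 255],
  [0, 0, 0, -63, -380, 0, 255],
  [0, 0, 0, -72, -435, 0, 255],
  [0, 0, 0, -79, -480, 0, 255],
])

```text
t: 6.4
tcp_pos: [0.4708, -0.1605, 0.1392]
eef_rot: [[-0.909, 0.416, -0.002], [0.416, 0.909, 0.001], [0.002, -0.0, -1.0]]
ft_force: [0.0, -0.1, -0.9]
gripper_width: 0.034
```

Call:
carry_out([
  [0, 0, 0, -8, -45, 0, 255],
  [0, 0, 0, -14, -85, 0, 255],
  [0, 0, 0, -20, -120, 0, 255],
  [0, 0, 0, -25, -148, 0, 255],
  [0, 0, 0, -27, -162, 0, 255],
  [0, 0, 0, -28, -165, 0, 255],
  [0, 0, 0, -28, -165, 5, 255],
  [0, 0, 0, -28, -165, 20, 255],
  [0, 0, 0, -28, -165, 35, 255],
  [0, 0, 0, -28, -165, 40, 255],
])

```text
t: 7.65
tcp_pos: [0.4295, -0.3196, 0.0987]
eef_rot: [[-0.91, 0.415, -0.002], [0.415, 0.91, 0.001], [0.002, 0.001, -1.0]]
ft_force: [0.4, -0.5, 0.1]
gripper_width: 0.0334
```

```bash
python3 - <<'E'
from rig import env
from h import *
c=env.read_camera('wrist');cv2.imwrite('pics/w2.png',c['frame']);np.savez('w2.npz',**c)
s=env.get_state();print(s['t'],s['tcp_pos'],s['gripper_width'])
print(rim(c,(.430,-.3195),.030),rim(c,(.593,-.3205),.036))
print(cap(c,(.43,-.32),s['tcp_pos'][2]+.044,.0175))
E
```

```text
7.7 [ 0.42956163 -0.31967358  0.09870029] 0.03358855659973439
(array([ 0.42954879, -0.31984055]), 719, np.float64(0.000987837205016187)) (array([ 0.59138329, -0.31971564]), 180, np.float64(0.0009660818868191032))
(array([ 0.42515323, -0.3172155 ,  0.14270029]), np.int32(6298), (282.5, 321.0))
```

View pics/w2.png

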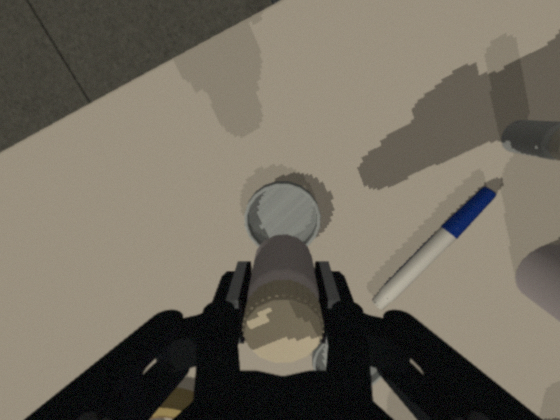

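The dish is at (284,215), directly under the vial, which hangs upright between the pads. Lowering it.

Call:
carry_out([
  [0, 0, 0, 0, 0, 5, 255],
  [0, 0, 0, 0, 0, 22, 255],
  [0, 0, 0, 0, 0, 42, 255],
  [0, 0, 0, 0, 0, 58, 255],
  [0, 0, 0, 0, 0, 67, 255],
  [0, 0, 0, 0, 0, 71, 255],
  [0, 0, 0, 0, 0, 73, 255],
  [0, 0, 0, 0, 0, 73, 255],
  [0, 0, 0, 0, 0, 73, 255],
  [0, 0, 0, 0, 0, 73, 255],
])

```text
t: 8.95
tcp_pos: [0.43, -0.3203, 0.0275]
eef_rot: [[-0.91, 0.415, 0.0], [0.415, 0.91, -0.0], [-0.0, -0.0, -1.0]]
ft_force: [-1.1, 0.9, -0.5]
gripper_width: 0.0334
```

Call:
carry_out([
  [0, 0, 0, 0, 0, 1, 255],
  [0, 0, 0, 0, 0, 2, 255],
  [0, 0, 0, 0, 0, 2, 255],
  [0, 0, 0, 0, 0, 2, 200],
  [0, 0, 0, 0, 0, 2, 100],
  [0, 0, 0, 0, 0, 2, 0],
  [0, 0, 0, 0, 0, 2, 0],
  [0, 0, 0, 0, 0, 2, 0],
  [0, 0, 0, 0, 0, 2, 0],
  [0, 0, 0, 0, 0, 2, 0],
])

```text
t: 10.2
tcp_pos: [0.4299, -0.3202, 0.0253]
eef_rot: [[-0.91, 0.415, -0.0], [0.415, 0.91, 0.0], [0.0, 0.0, -1.0]]
ft_force: [-0.1, -0.3, -0.1]
gripper_width: 0.0857
```

Call:
carry_out([
  [0, 0, 0, 0, 0, 0, 0],
  [0, 0, 0, 0, 0, 0, 0],
  [0, 0, 0, 0, 0, -10, 0],
  [0, 0, 0, 0, 0, -40, 0],
  [0, 0, 0, 0, 0, -75, 0],
  [0, 0, 0, 0, 0, -105, 0],
  [0, 0, 0, 15, 40, -110, 0],
  [0, 0, 0, 35, 95, -110, 0],
  [0, 0, 0, 55, 150, -110, 0],
  [0, 0, 0, 67, 182, -105, 0],
])

```text
t: 11.45
tcp_pos: [0.4446, -0.1247, 0.1313]
eef_rot: [[-0.91, 0.414, 0.002], [0.414, 0.91, -0.0], [-0.002, 0.0, -1.0]]
ft_force: [0.1, -1.1, 0.2]
gripper_width: 0.0854
```

```bash
python3 - <<'E'
from rig import env
from h import *
c=env.read_camera('wrist')
s=env.get_state();print(s['t'],s['tcp_pos'],s['gripper_width'])
p,n,u=cap(c,(.445,-.126),.056,.0125);d=p-s['tcp_pos'];print(p,n,'tool move mm',s['eef_rot'].T@d*1000)
t=env.read_camera('top');print('v35',cap(t,(.4296,-.3198),.068,.0175))
E
```

```text
11.5 [ 0.44430418 -0.12233665  0.13047697] 0.0857195616939854
[ 0.44359581 -0.12565024  0.056     ] 717 tool move mm [-0.73000512 -3.36377789 74.47450913]
v35 (array([ 0.4317069 , -0.31770974,  0.068     ]), np.int32(105), (387.5, 250.1666717529297))
```

Call:
carry_out([
  [0, 0, 0, -1, -3, 15, 0],
  [0, 0, 0, -1, -3, 45, 0],
  [0, 0, 0, -1, -3, 75, 0],
  [0, 0, 0, -1, -3, 98, 0],
  [0, 0, 0, -1, -3, 109, 0],
  [0, 0, 0, -1, -3, 112, 0],
  [0, 0, 0, -1, -3, 112, 0],
  [0, 0, 0, -1, -3, 112, 255],
  [0, 0, 0, -1, -3, 112, 255],
  [0, 0, 0, -1, -3, 112, 255],
], grip_force=35)

```text
t: 12.8
tcp_pos: [0.4442, -0.13, 0.0185]
eef_rot: [[-0.91, 0.415, 0.0], [0.415, 0.91, -0.0], [-0.0, 0.0, -1.0]]
ft_force: [0.8, 0.8, 0.1]
gripper_width: 0.032
```

Call:
carry_out([
  [0, 0, 0, 0, 0, 0, 255],
  [0, 0, 0, 0, 0, 0, 255],
  [0, 0, 0, 0, 0, 0, 255],
  [0, 0, 0, 0, 0, 0, 255],
  [0, 0, 0, 0, 0, -5, 255],
  [0, 0, 0, 0, 0, -20, 255],
  [0, 0, 0, 0, 0, -50, 255],
  [0, 0, 0, 0, 0, -85, 255],
  [0, 0, 0, 0, 0, -115, 255],
  [0, 0, 0, 0, 0, -125, 255],
])

```text
t: 14.05
tcp_pos: [0.4446, -0.1302, 0.1455]
eef_rot: [[-0.91, 0.415, 0.003], [0.415, 0.91, -0.001], [-0.003, 0.0, -1.0]]
ft_force: [-0.2, 0.8, -0.4]
gripper_width: 0.0233
```

Call:
carry_out([
  [0, 0, 0, 7, 15, 0, 255],
  [0, 0, 0, 23, 50, 0, 255],
  [0, 0, 0, 47, 102, 0, 255],
  [0, 0, 0, 72, 156, 0, 255],
  [0, 0, 0, 97, 211, 0, 255],
  [0, 0, 0, 122, 265, 0, 255],
  [0, 0, 0, 147, 320, 0, 255],
  [0, 0, 0, 172, 374, 0, 255],
  [0, 0, 0, 191, 418, 0, 255],
  [0, 0, 0, 198, 434, 0, 255],
])

```text
t: 15.3
tcp_pos: [0.4423, 0.3496, 0.1416]
eef_rot: [[-0.911, 0.412, -0.002], [0.412, 0.911, -0.001], [0.001, -0.002, -1.0]]
ft_force: [-0.8, -0.4, -0.8]
gripper_width: 0.0231
```

Call:
carry_out([
  [0, 0, 0, 0, 0, 0, 255],
  [0, 0, 0, 0, 0, 5, 255],
  [0, 0, 0, 0, 0, 20, 255],
  [0, 0, 0, 0, 0, 40, 255],
  [0, 0, 0, 0, 0, 60, 255],
  [0, 0, 0, 0, 0, 77, 255],
  [0, 0, 0, 0, 0, 82, 255],
  [0, 0, 0, 0, 0, 82, 255],
  [0, 0, 0, 0, 0, 82, 255],
  [0, 0, 0, 0, 0, 82, 255],
])

```text
t: 16.55
tcp_pos: [0.4442, 0.3472, 0.0619]
eef_rot: [[-0.91, 0.415, 0.001], [0.415, 0.91, 0.001], [-0.001, 0.001, -1.0]]
ft_force: [0.9, 0.6, -1.2]
gripper_width: 0.0233
```

```bash
python3 - <<'E'
from rig import env
from h import *
c=env.read_camera('wrist');cv2.imwrite('pics/w3.png',c['frame'])
s=env.get_state();print(s['t'],s['tcp_pos'],s['gripper_width'])
p,n,e=rim(c,(.442,.347),.024);print(p,n,e,'tool mm',s['eef_rot'].T@(np.r_[p,.0225]-s['tcp_pos'])*1000)
E
```

```text
16.6 [0.44415493 0.34718513 0.06175125] 0.023170402354903884
[0.44167707 0.3477896 ] 796 0.0009715010552368746 tool mm [ 2.52178197 -0.50403669 39.24987   ]
```

View pics/w3.png

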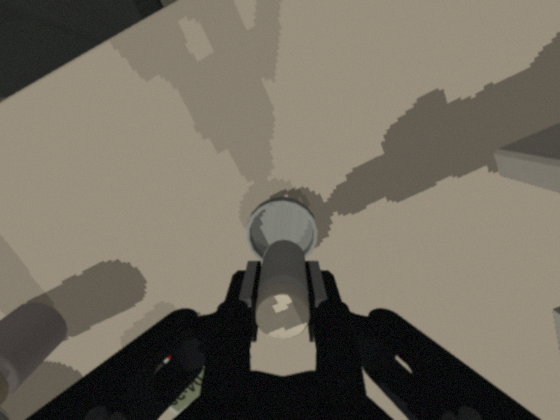

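The small vial hangs upright at (285,280) over d45 at (283,228), so it's aligned.

Call:
carry_out([
  [0, 0, 0, 0, 0, 5, 255],
  [0, 0, 0, 0, 0, 16, 255],
  [0, 0, 0, 0, 0, 28, 255],
  [0, 0, 0, 0, 0, 35, 255],
  [0, 0, 0, 0, 0, 38, 255],
  [0, 0, 0, 0, 0, 39, 255],
  [0, 0, 0, 0, 0, 39, 255],
  [0, 0, 0, 0, 0, 39, 255],
  [0, 0, 0, 0, 0, 39, 255],
  [0, 0, 0, 0, 0, 39, 255],
])

```text
t: 17.85
tcp_pos: [0.4441, 0.3471, 0.0227]
eef_rot: [[-0.91, 0.415, 0.0], [0.415, 0.91, 0.0], [-0.0, 0.0, -1.0]]
ft_force: [-1.7, -2.3, 5.7]
gripper_width: 0.0234
```

Call:
carry_out([
  [0, 0, 0, 0, 0, 0, 220],
  [0, 0, 0, 0, 0, 0, 190],
  [0, 0, 0, 0, 0, 0, 150],
  [0, 0, 0, 0, 0, 0, 100],
  [0, 0, 0, 0, 0, 0, 0],
  [0, 0, 0, 0, 0, 0, 0],
  [0, 0, 0, 0, 0, 0, 0],
  [0, 0, 0, 0, 0, 0, 0],
  [0, 0, 0, 0, 0, -10, 0],
  [0, 0, 0, 0, 0, -40, 0],
])

```text
t: 19.1
tcp_pos: [0.4434, 0.3467, 0.0622]
eef_rot: [[-0.91, 0.415, -0.002], [0.415, 0.91, -0.001], [0.001, -0.002, -1.0]]
ft_force: [0.2, 1.5, 1.1]
gripper_width: 0.0851
```

Call:
carry_out([
  [0, 0, 0, 0, 0, -30, 0],
  [0, 0, 0, 0, 0, -60, 0],
  [0, 0, 0, -6, -15, -75, 0],
  [0, 0, 0, -20, -48, -80, 0],
  [0, 0, 0, -42, -100, -80, 0],
  [0, 0, 0, -63, -150, -80, 0],
  [0, 0, 0, -79, -188, -80, 0],
  [0, 0, 0, -85, -202, -80, 0],
  [0, 0, 0, -85, -202, -80, 0],
  [0, 0, 0, -85, -202, -80, 0],
])

```text
t: 20.35
tcp_pos: [0.4377, 0.129, 0.1424]
eef_rot: [[-0.91, 0.414, 0.0], [0.414, 0.91, 0.0], [-0.0, 0.0, -1.0]]
ft_force: [-0.4, -0.1, 0.0]
gripper_width: 0.0851
```

```bash
python3 - <<'E'
from rig import env
from h import *
c=env.read_camera('wrist')
s=env.get_state();print(s['t'],s['tcp_pos'],s['gripper_width'])
p,n,u=cap(c,(.437,.128),.074,.0225);d=p-s['tcp_pos'];print(p,n,'tool move mm',s['eef_rot'].T@d*1000)
t=env.read_camera('top');print('v25',cap(t,(.442,.3475),.060,.0125))
E
```

```text
20.4 [0.4375968  0.12901816 0.14232277] 0.08548914680603402
[0.43428364 0.12998499 0.074     ] 2414 tool move mm [ 3.41707649 -0.50017305 68.32265997]
v25 (array([0.44336686, 0.34794364, 0.06      ]), np.int32(57), (158.875, 250.5))
```

Call:
carry_out([
  [0, 0, 0, 3, 0, 15, 0],
  [0, 0, 0, 3, 0, 45, 0],
  [0, 0, 0, 3, 0, 77, 0],
  [0, 0, 0, 3, 0, 103, 0],
  [0, 0, 0, 3, 0, 114, 0],
  [0, 0, 0, 3, 0, 117, 0],
  [0, 0, 0, 3, 0, 117, 0],
  [0, 0, 0, 3, 0, 117, 255],
  [0, 0, 0, 3, 0, 117, 255],
  [0, 0, 0, 3, 0, 117, 255],
], grip_force=40)

```text
t: 21.7
tcp_pos: [0.4351, 0.1293, 0.0259]
eef_rot: [[-0.91, 0.415, 0.001], [0.415, 0.91, 0.0], [-0.001, 0.0, -1.0]]
ft_force: [-1.9, -0.6, 7.3]
gripper_width: 0.043
```

Call:
carry_out([
  [0, 0, 0, 0, 0, 0, 255],
  [0, 0, 0, 0, 0, 0, 255],
  [0, 0, 0, 0, 0, 0, 255],
  [0, 0, 0, 0, 0, 0, 255],
  [0, 0, 0, 0, 0, -5, 255],
  [0, 0, 0, 0, 0, -20, 255],
  [0, 0, 0, 0, 0, -50, 255],
  [0, 0, 0, 0, 0, -85, 255],
  [0, 0, 0, 0, 0, -115, 255],
  [0, 0, 0, 0, 0, -125, 255],
])

```text
t: 22.95
tcp_pos: [0.4354, 0.1294, 0.1525]
eef_rot: [[-0.91, 0.415, 0.003], [0.415, 0.91, 0.001], [-0.003, 0.002, -1.0]]
ft_force: [-0.1, -0.3, -0.9]
gripper_width: 0.0436
```

Call:
carry_out([
  [0, 0, 0, -11, -12, 0, 255],
  [0, 0, 0, -37, -38, 0, 255],
  [0, 0, 0, -75, -78, 0, 255],
  [0, 0, 0, -114, -119, 0, 255],
  [0, 0, 0, -155, -161, 0, 255],
  [0, 0, 0, -196, -204, 0, 255],
  [0, 0, 0, -237, -247, 0, 255],
  [0, 0, 0, -278, -290, 0, 255],
  [0, 0, 0, -313, -326, 0, 255],
  [0, 0, 0, -329, -343, 0, 255],
])

```text
t: 24.2
tcp_pos: [0.5909, -0.3227, 0.1478]
eef_rot: [[-0.909, 0.417, -0.003], [0.417, 0.909, 0.001], [0.003, 0.0, -1.0]]
ft_force: [-1.0, 0.1, -1.6]
gripper_width: 0.0438
```

Call:
carry_out([
  [0, 0, 0, 0, 0, 0, 255],
  [0, 0, 0, 0, 0, 5, 255],
  [0, 0, 0, 0, 0, 20, 255],
  [0, 0, 0, 0, 0, 40, 255],
  [0, 0, 0, 0, 0, 60, 255],
  [0, 0, 0, 0, 0, 75, 255],
  [0, 0, 0, 0, 0, 80, 255],
  [0, 0, 0, 0, 0, 80, 255],
  [0, 0, 0, 0, 0, 80, 255],
  [0, 0, 0, 0, 0, 80, 255],
])

```text
t: 25.45
tcp_pos: [0.5921, -0.3195, 0.0709]
eef_rot: [[-0.91, 0.415, 0.001], [0.415, 0.91, -0.001], [-0.001, -0.0, -1.0]]
ft_force: [-0.5, 0.6, -0.5]
gripper_width: 0.0432
```

```bash
python3 - <<'E'
from rig import env
from h import *
c=env.read_camera('wrist');cv2.imwrite('pics/w4.png',c['frame'])
s=env.get_state();print(s['t'],s['tcp_pos'],s['gripper_width'])
p,n,e=rim(c,(.592,-.320),.036);print(p,n,e,'tool mm',s['eef_rot'].T@(np.r_[p,.0300]-s['tcp_pos'])*1000)
E
```

```text
25.5 [ 0.59203602 -0.31943012  0.07081147] 0.043539355925119386
[ 0.59247967 -0.32046135] 1008 0.0009947170143360746 tool mm [-0.79845405 -0.75082509 40.81218897]
```

View pics/w4.png

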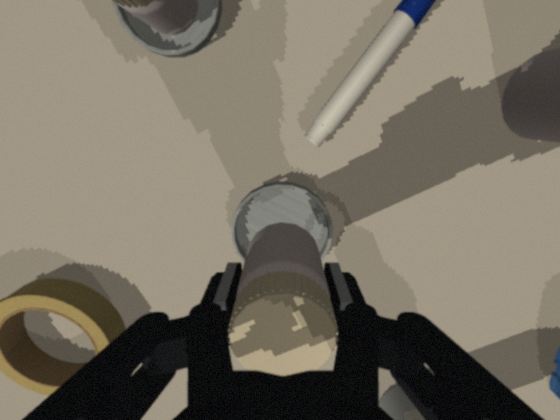

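The vial is upright at (283,280) over d69 at (283,222), and v35 is standing in its dish at top left (170,20).

Call:
carry_out([
  [0, 0, 0, 0, 0, 5, 255],
  [0, 0, 0, 0, 0, 16, 255],
  [0, 0, 0, 0, 0, 28, 255],
  [0, 0, 0, 0, 0, 36, 255],
  [0, 0, 0, 0, 0, 40, 255],
  [0, 0, 0, 0, 0, 41, 255],
  [0, 0, 0, 0, 0, 41, 255],
  [0, 0, 0, 0, 0, 41, 255],
  [0, 0, 0, 0, 0, 41, 255],
  [0, 0, 0, 0, 0, 41, 255],
])

```text
t: 26.75
tcp_pos: [0.5921, -0.3194, 0.0301]
eef_rot: [[-0.91, 0.415, 0.001], [0.415, 0.91, -0.0], [-0.001, -0.0, -1.0]]
ft_force: [-2.7, 3.3, 5.9]
gripper_width: 0.0437
```

Call:
carry_out([
  [0, 0, 0, 0, 0, 0, 220],
  [0, 0, 0, 0, 0, 0, 170],
  [0, 0, 0, 0, 0, 0, 120],
  [0, 0, 0, 0, 0, 0, 60],
  [0, 0, 0, 0, 0, 0, 0],
  [0, 0, 0, 0, 0, 0, 0],
  [0, 0, 0, 0, 0, 0, 0],
  [0, 0, 0, 0, 0, 0, 0],
  [0, 0, 0, 0, 0, -10, 0],
  [0, 0, 0, 0, 0, -40, 0],
])

```text
t: 28.0
tcp_pos: [0.5913, -0.319, 0.0689]
eef_rot: [[-0.91, 0.415, -0.002], [0.415, 0.91, 0.001], [0.003, 0.0, -1.0]]
ft_force: [0.2, -1.2, 0.5]
gripper_width: 0.0853
```

Call:
carry_out([
  [0, 0, 0, 0, 0, -35, 0],
  [0, 0, 0, 0, 0, -70, 0],
  [0, 0, 0, 7, 12, -80, 0],
  [0, 0, 0, 22, 40, -80, 0],
  [0, 0, 0, 45, 84, -80, 0],
  [0, 0, 0, 69, 129, -80, 0],
  [0, 0, 0, 86, 161, -80, 0],
  [0, 0, 0, 93, 174, -80, 0],
  [0, 0, 0, 93, 174, -80, 0],
  [0, 0, 0, 93, 174, -80, 0],
])

```text
t: 29.25
tcp_pos: [0.5794, -0.1234, 0.1491]
eef_rot: [[-0.91, 0.416, -0.0], [0.416, 0.91, -0.0], [0.0, -0.0, -1.0]]
ft_force: [-0.0, 0.6, 0.5]
gripper_width: 0.0853
```

```bash
python3 - <<'E'
from rig import env
from h import *
c=env.read_camera('wrist')
s=env.get_state();print(s['t'],s['tcp_pos'],s['gripper_width'])
p,n,u=cap(c,(.579,-.122),.084,.028);d=p-s['tcp_pos'];print(p,n,'tool move mm',s['eef_rot'].T@d*1000)
t=env.read_camera('top');print('v45',cap(t,(.592,-.320),.078,.0225))
E
```

```text
29.3 [ 0.57937098 -0.12351928  0.14906166] 0.0853132740824977
[ 0.57722606 -0.1214021   0.084     ] 3859 tool move mm [ 2.82067141  1.04252101 65.0619641 ]
v45 (array([ 0.59369407, -0.31594532,  0.078     ]), np.int32(179), (385.8333435058594, 194.1666717529297))
```

Call:
carry_out([
  [0, 0, 0, 3, 1, 15, 0],
  [0, 0, 0, 3, 1, 45, 0],
  [0, 0, 0, 3, 1, 77, 0],
  [0, 0, 0, 3, 1, 103, 0],
  [0, 0, 0, 3, 1, 115, 0],
  [0, 0, 0, 3, 1, 118, 0],
  [0, 0, 0, 3, 1, 118, 0],
  [0, 0, 0, 3, 1, 118, 255],
  [0, 0, 0, 3, 1, 118, 255],
  [0, 0, 0, 3, 1, 118, 255],
], grip_force=45)

```text
t: 30.6
tcp_pos: [0.5776, -0.1205, 0.0324]
eef_rot: [[-0.91, 0.415, 0.002], [0.415, 0.91, -0.001], [-0.002, 0.0, -1.0]]
ft_force: [-1.1, 0.3, 5.5]
gripper_width: 0.0546
```

Call:
carry_out([
  [0, 0, 0, 0, 0, 0, 255],
  [0, 0, 0, 0, 0, 0, 255],
  [0, 0, 0, 0, 0, 0, 255],
  [0, 0, 0, 0, 0, 0, 255],
  [0, 0, 0, 0, 0, -5, 255],
  [0, 0, 0, 0, 0, -20, 255],
  [0, 0, 0, 0, 0, -50, 255],
  [0, 0, 0, 0, 0, -85, 255],
  [0, 0, 0, 0, 0, -115, 255],
  [0, 0, 0, 0, 0, -125, 255],
])

```text
t: 31.85
tcp_pos: [0.5777, -0.1204, 0.1589]
eef_rot: [[-0.91, 0.415, 0.003], [0.415, 0.91, -0.001], [-0.003, 0.001, -1.0]]
ft_force: [0.4, 0.2, -2.7]
gripper_width: 0.0541
```

Call:
carry_out([
  [0, 0, 0, 5, 15, 0, 255],
  [0, 0, 0, 15, 49, 0, 255],
  [0, 0, 0, 29, 93, 0, 255],
  [0, 0, 0, 43, 138, 0, 255],
  [0, 0, 0, 55, 178, 0, 255],
  [0, 0, 0, 63, 205, 0, 255],
  [0, 0, 0, 67, 217, 5, 255],
  [0, 0, 0, 67, 217, 25, 255],
  [0, 0, 0, 67, 217, 50, 255],
  [0, 0, 0, 67, 217, 65, 255],
])

```text
t: 33.1
tcp_pos: [0.6053, 0.1047, 0.089]
eef_rot: [[-0.91, 0.415, -0.003], [0.415, 0.91, -0.0], [0.002, -0.001, -1.0]]
ft_force: [-0.1, 0.2, -1.3]
gripper_width: 0.054
```

Call:
carry_out([
  [0, 0, 0, 0, 0, 5, 255],
  [0, 0, 0, 0, 0, 10, 255],
  [0, 0, 0, 0, 0, 10, 255],
  [0, 0, 0, 0, 0, 10, 255],
  [0, 0, 0, 0, 0, 10, 255],
  [0, 0, 0, 0, 0, 10, 255],
  [0, 0, 0, 0, 0, 10, 255],
  [0, 0, 0, 0, 0, 10, 255],
  [0, 0, 0, 0, 0, 10, 255],
  [0, 0, 0, 0, 0, 10, 255],
])

```text
t: 34.35
tcp_pos: [0.6062, 0.105, 0.0812]
eef_rot: [[-0.91, 0.415, -0.0], [0.415, 0.91, -0.0], [0.0, -0.0, -1.0]]
ft_force: [-0.2, -0.5, -1.7]
gripper_width: 0.0542
```

```bash
python3 - <<'E'
from rig import env
from h import *
c=env.read_camera('wrist');cv2.imwrite('pics/w5.png',c['frame'])
s=env.get_state();print(s['t'],s['tcp_pos'],s['gripper_width'])
p,n,e=rim(c,(.6065,.1045),.0425);print(p,n,e,'tool mm',s['eef_rot'].T@(np.r_[p,.0365]-s['tcp_pos'])*1000)
E
```

```text
34.4 [0.60618169 0.10495056 0.08126288] 0.05472035020586946
[0.60638438 0.1043227 ] 1035 0.000993876159063037 tool mm [-0.44591157 -0.4877416  44.76286475]
```

View pics/w5.png

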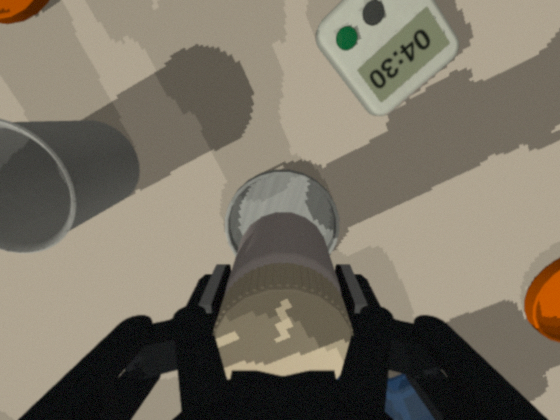

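The largest vial is upright at (283,270) over d82 at (283,215). The beaker (35,185) and timer (385,50) are well clear.

Call:
carry_out([
  [0, 0, 0, 0, 0, 5, 255],
  [0, 0, 0, 0, 0, 16, 255],
  [0, 0, 0, 0, 0, 30, 255],
  [0, 0, 0, 0, 0, 39, 255],
  [0, 0, 0, 0, 0, 43, 255],
  [0, 0, 0, 0, 0, 45, 255],
  [0, 0, 0, 0, 0, 45, 255],
  [0, 0, 0, 0, 0, 45, 255],
  [0, 0, 0, 0, 0, 45, 255],
  [0, 0, 0, 0, 0, 45, 255],
])

```text
t: 35.65
tcp_pos: [0.6063, 0.105, 0.0364]
eef_rot: [[-0.91, 0.415, 0.0], [0.415, 0.91, 0.0], [-0.0, 0.0, -1.0]]
ft_force: [-0.4, 0.4, -0.5]
gripper_width: 0.0544
```

Call:
carry_out([
  [0, 0, 0, 0, 0, 0, 200],
  [0, 0, 0, 0, 0, 0, 150],
  [0, 0, 0, 0, 0, 0, 100],
  [0, 0, 0, 0, 0, 0, 50],
  [0, 0, 0, 0, 0, 0, 0],
  [0, 0, 0, 0, 0, 0, 0],
  [0, 0, 0, 0, 0, 0, 0],
  [0, 0, 0, 0, 0, 0, 0],
  [0, 0, 0, 0, 0, -10, 0],
  [0, 0, 0, 0, 0, -40, 0],
])

```text
t: 36.9
tcp_pos: [0.6055, 0.1049, 0.076]
eef_rot: [[-0.91, 0.415, -0.003], [0.415, 0.91, -0.0], [0.002, -0.001, -1.0]]
ft_force: [-0.2, -0.3, -0.3]
gripper_width: 0.0855
```

Call:
carry_out([
  [0, 0, 0, 0, 0, -35, 0],
  [0, 0, 0, 0, 0, -70, 0],
  [0, 0, 0, 15, 0, -100, 0],
  [0, 0, 0, 50, 10, -110, 0],
  [0, 0, 0, 90, 30, -110, 0],
  [0, 0, 0, 130, 50, -110, 0],
  [0, 0, 0, 170, 70, -110, 0],
  [0, 0, 0, 205, 90, -110, 0],
  [0, 0, 0, 220, 100, -110, 0],
  [0, 0, 0, 220, 100, -110, 0],
])

```text
t: 38.15
tcp_pos: [0.4474, 0.2877, 0.1867]
eef_rot: [[-0.91, 0.414, 0.001], [0.414, 0.91, 0.0], [-0.0, 0.0, -1.0]]
ft_force: [0.3, 0.3, 0.1]
gripper_width: 0.0853
```

```bash
python3 - <<'E'
from rig import env
from h import *
s=env.get_state();print(s['t'],s['tcp_pos'],s['ft_force'],s['gripper_width'])
t=env.read_camera('top');d=env.read_camera('side');cv2.imwrite('pics/s6.png',d['frame']);cv2.imwrite('pics/t6.png',t['frame'])
for k,xy,h,r in(('v25',(.442,.3475),.060,.0125),('v35',(.4296,-.3198),.068,.0175),('v45',(.5924,-.3202),.078,.0225),('v56',(.6065,.1045),.088,.028),('beaker',(.507,.001),.083,.034),('timer',(.52,.215),.021,.045)):
    for n,c in(('top',t),('side',d)):
        try:
            p,m,u=cap(c,xy,h,r);print(k,n,np.round(p,4),m,'off mm',np.round((p[:2]-xy)*1000,1))
        except Exception as e:print(k,n,'none',e)
E
```

```text
38.15 [0.44740569 0.28768897 0.1867244 ] [0.34643868 0.29852575 0.06446705] 0.08526727454419826
v25 top none attempt to get argmax of an empty sequence
v25 side [0.4424 0.3399 0.06  ] 44 off mm [ 0.4 -7.6]
v35 top [ 0.4317 -0.3177  0.068 ] 108 off mm [2.1 2.1]
v35 side [ 0.4318 -0.3237  0.068 ] 229 off mm [ 2.2 -3.9]
v45 top [ 0.5936 -0.317   0.078 ] 179 off mm [1.2 3.2]
v45 side [ 0.5925 -0.3236  0.078 ] 391 off mm [ 0.1 -3.4]
v56 top [0.6085 0.1044 0.088 ] 278 off mm [ 2.  -0.1]
v56 side [0.6074 0.0975 0.088 ] 273 off mm [ 0.9 -7. ]
beaker top [0.5069 0.0008 0.083 ] 114 off mm [-0.1 -0.2]
beaker side [ 0.5056 -0.0016  0.083 ] 143 off mm [-1.4 -2.6]
timer top [0.5196 0.2163 0.021 ] 492 off mm [-0.4  1.3]
timer side [0.5179 0.2066 0.021 ] 370 off mm [-2.1 -8.4]
```

View pics/s6.png

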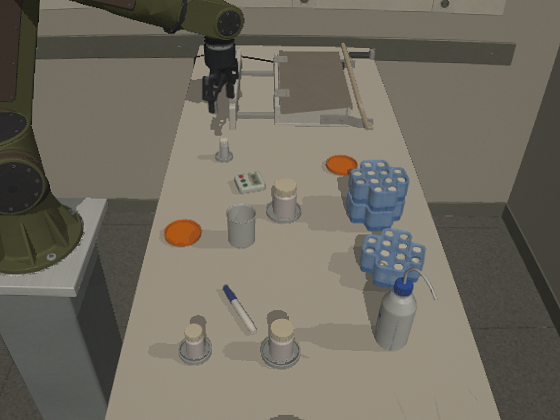

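View pics/t6.png

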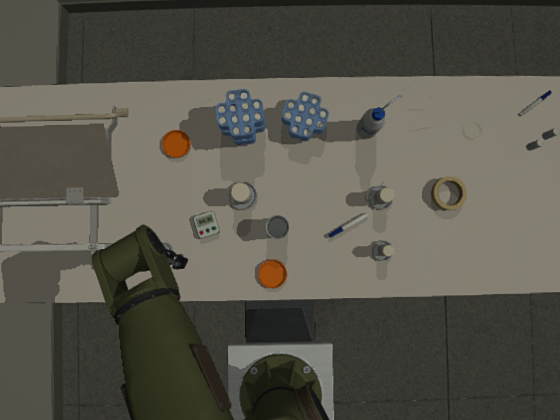

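Every vial stands upright in its own dish. In the side view they are at v25 (224,148), v56 (285,200), v35 (195,342) and v45 (281,340). The beaker and timer haven't moved and the arm is clear, so I'm handing in.

```bash
python3 -c "
from rig import env
print(env.finish_job(),env.get_state()['t'])"
```

```text
the job is handed in; nothing more can be done
the job is handed in; nothing more can be done
```

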